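# Switch off the USB charger's socket

### The job

The USB charger on the bench power unit is to be switched off before someone unplugs it: lightly press the rocker switch of the socket that the charger sits in with the fingertips, so that it snaps over to off, then withdraw. Leave the other three sockets on, and leave the charger, the timer and the dust covers seated in their sockets and the other things on the desk where they are.

Things in the scene. Friction and masses are not known exactly. Their poses are not given: they have to be found in the camera images.
- power_unit: Grey bench power unit fixed to the desk, 116 (x) by 300 (y) by 45 mm high; screw-down feet and a flex with a grommet (left) reach 62 mm past its ends. Origin: centre of its underside; z up, x from the switch row to the socket row. Four sockets in a row along its y, 64 mm apart, at x = +27 mm; the rocker switch of each lies straight in front of it, its middle at x = -30 mm. Numbered 1 to 4 from the +y end (left).
- socket_1 (a point): Centre of the mouth of socket 1, at the height of the unit's top, 45 mm above the desk. What is plugged into this socket stands over this point.
- socket_2 (a point): Centre of the mouth of socket 2, at the height of the unit's top, 45 mm above the desk. What is plugged into this socket stands over this point.
- socket_3 (a point): Centre of the mouth of socket 3, at the height of the unit's top, 45 mm above the desk. What is plugged into this socket stands over this point.
- socket_4 (a point): Centre of the mouth of socket 4, at the height of the unit's top, 45 mm above the desk. What is plugged into this socket stands over this point.
- switch_1 (a joint): Black rocker switch 1, 33 mm long (along the unit's x), 22 mm wide, hinged at its middle. 0 = on: the end away from the socket stands proud, the end next to the socket is level. 0.42 rad = off: the other way round. It snaps over at 0.21 rad; pressing the proud end down takes about 3 N; its stop gives about 10 N/mm.
- switch_1_end (a point): Point on the top face of rocker switch 1, 12 mm from its middle, on the end away from its socket. While the switch is on this point is about 54 mm above the desk; at off it is 49 mm above the desk, 4 mm above the unit's top. Pressing down with the fingertips centred 8 to 18 mm from the rocker's middle on this side works.
- switch_2 (a joint): Black rocker switch 2, 33 mm long (along the unit's x), 22 mm wide, hinged at its middle. 0 = on: the end away from the socket stands proud, the end next to the socket is level. 0.42 rad = off: the other way round. It snaps over at 0.21 rad; pressing the proud end down takes about 3 N; its stop gives about 10 N/mm.
- switch_2_end (a point): Point on the top face of rocker switch 2, 12 mm from its middle, on the end away from its socket. While the switch is on this point is about 54 mm above the desk; at off it is 49 mm above the desk, 4 mm above the unit's top. Pressing down with the fingertips centred 8 to 18 mm from the rocker's middle on this side works.
- switch_3 (a joint): Black rocker switch 3, 33 mm long (along the unit's x), 22 mm wide, hinged at its middle. 0 = on: the end away from the socket stands proud, the end next to the socket is level. 0.42 rad = off: the other way round. It snaps over at 0.21 rad; pressing the proud end down takes about 3 N; its stop gives about 10 N/mm.
- switch_3_end (a point): Point on the top face of rocker switch 3, 12 mm from its middle, on the end away from its socket. While the switch is on this point is about 54 mm above the desk; at off it is 49 mm above the desk, 4 mm above the unit's top. Pressing down with the fingertips centred 8 to 18 mm from the rocker's middle on this side works.
- switch_4 (a joint): Black rocker switch 4, 33 mm long (along the unit's x), 22 mm wide, hinged at its middle. 0 = on: the end away from the socket stands proud, the end next to the socket is level. 0.42 rad = off: the other way round. It snaps over at 0.21 rad; pressing the proud end down takes about 3 N; its stop gives about 10 N/mm.
- switch_4_end (a point): Point on the top face of rocker switch 4, 12 mm from its middle, on the end away from its socket. While the switch is on this point is about 54 mm above the desk; at off it is 49 mm above the desk, 4 mm above the unit's top. Pressing down with the fingertips centred 8 to 18 mm from the rocker's middle on this side works.
- usb_charger: White plug-in USB charger: a block with rounded edges, 39 mm (its x) by 46 mm (its y) by 40 mm high, with two USB slots in its top, standing in one of the four sockets on a round plug foot 37 mm across, loosely enough that it can be pulled straight up. Origin at the underside of the foot, 29 mm above the desk; its top is 86 mm above the desk.
- plug_timer: Round white plug-in timer with a toothed grey dial and a knob on top, 52 mm across, standing in another of the sockets. Origin at the underside of its foot, 29 mm above the desk; its top is 80 mm above the desk.
- cover_a: Flat round white dust cover, 45 mm across with a small finger ridge, plugged into an unused socket. Origin at the underside of its foot, 29 mm above the desk; its top is 55 mm above the desk.
- cover_b: Flat round white dust cover, 45 mm across with a small finger ridge, plugged into an unused socket. Origin at the underside of its foot, 29 mm above the desk; its top is 55 mm above the desk.
- mug: Mug, 81 x 113 x 101 mm, standing on the desk to the left. Origin at the centre of its underside.
- eraser: Eraser, 18 x 43 x 11 mm, lying on the desk to the front right. Origin at the centre of its underside.
- sample_box: Flat closed sample box, 69 x 92 x 20 mm, lying on the desk to the left. Origin at the centre of its underside.
- swab_tub: Round tub of cotton swabs, 52 mm across and 70 mm high, standing behind the power unit to the right. Origin at the centre of its underside.
Not all that is in view belongs to the job. Leave any pink or turquoise look-alike of the usb_charger alone. What is shaped like the cover_b but black is not meant.

How it is judged:
By the outcome, as a careful person would: the job done as asked, in the order asked, and still so for the second after the job is handed in, with the robot touching nothing.
It also fails if it takes over 32 s, if anything falls off the work surface, if the arm or the gripper's body presses on something with over 40 N, if the wrist force passes 120 N, or if a joint passes its speed limit or range.

### The arm

A 6-joint arm with a two-finger parallel gripper is mounted at the origin on a cart in front of the work surface, level with it; the furniture and walls round the work are solid. World frame = base frame: x ahead of the robot, y to its left, z up, the work surface at z = 0. Lengths are in m, angles in degrees, forces in N, time in s.
With the tool pointing down it reaches from about 0.275 to 0.775 m from the base axis. Payload 14.6 kg.
Tool frame: the origin (TCP) lies midway between the tips of the shut fingers; the grasp point (between the pads) lies 19 mm behind it (env.pinch_z is the distance from the TCP to the grasp point, in m); z points along the fingers, y is the line along which they close (so a half turn about z gives the same grasp; the last joint's range is limited). The gripper opens to 85 mm and grips with 20 to 120 N. Pads are 22 mm wide; open, the fingers measure 114 mm over their backs; the gripper's body (76 mm by 85 mm) begins 54 mm behind the grasp point. The pads swing forward as they close: fully open they stand 13 mm farther back than shut.
Start: joints at [-72.668, 15.075, -2.767, 72.158, 0, 81.102], TCP at [0.232, -0.471, 0.231] pointing down, gripper open.
Joint ranges: [-151.79, 151.79], [-50.71, 97.33], [-67.44, 78.34], [-121.81, 120.89], [-77.56, 73.72], [-180, 180]. Speed limits (degrees/s): [108.29, 108.29, 147.25, 159.86, 180, 180].

### API

Orientations are given as [roll, pitch, yaw] about the fixed x, y, z axes, in that order (R = Rz(yaw) Ry(pitch) Rx(roll)).
In Python, from workcell import env gives the robot as it stands.
- The arm moves only by the tool carry_out, never from a script. Its argument "plan" is a list of rows, each a list of 4 numbers: the shift along the tool's x, y, z normalised to -1 to 1, where 1 is 2 cm, then the turn about the tool's z normalised to -1 to 1, where 1 is 0.15 rad. A call has 1 to 20 rows; each row shifts and turns the commanded pose from where the row before left it, along the tool's axes as they then stand; what a row does not reach is not made up. A row lasts 1/8 s, in which the tool goes at most 62.5 mm and 10.7 degrees, less where a joint would pass 70% of its speed; a pose out of reach is approached as far as the arm can. A call with a number of a shift or a turn outside -1 to 1 is refused whole. A call with a gripper value outside its range is refused whole. "hand" is the opening, from 0 (shut) to 1 (fully open), set as the call begins (left out, the last holds). The fingers move at their own pace and stop on an object; "grip_force" is the grip in N (left out, the last holds). Time passes only in rows, so rows that do not move let the fingers close. It gives the time, the measured TCP pose, the force, the opening and the grip force at its end, in the units of the state.
- env.get_obs(): the state, without advancing time (a new reading comes with each control period).
- env.snapshot(name): name is "scene" or "top"; returns a dict with "pixels" (420x560x3 uint8, red, green, blue), "depth" (420x560 float32, m along the optical axis (not along the pixel's ray), 0 where there is no reading), "intrinsics" (3x3 intrinsics, pixels), "rvec" (rotation vector, rad) and "tvec" (3), from world to camera coordinates, as OpenCV has them. Camera axes: x right, y down, z forward; pixel columns grow to the right and rows downward; lengths in m; the calibration is good to about 2 mm. A picture is of the moment at which its call begins.
- env.close_job(): hands the job in; it is judged then, once.
Trained networks look in the newest picture that a camera, given by its name, has taken for a name from the list of things; names that differ only in an ending like _2 or _b are one class to them, and where a whole thing is asked for, a point or a joint stands for the part that bears it (a point fixed in the world has none). Each returns a list of dicts, best first, with "conf" (0 to 1); they miss things now and then, are a little off and sometimes report something else, mostly with a low value. They report only what shows in the picture. A call takes as long as a camera call. They do not tell look-alikes from the thing itself.
- env.find_in(camera, query): "extent" ([centre column, centre row, width, height] in pixels, round what is visible of it).
The state is a dict: "t": time; "qpos": joint angles; "qvel": joint speeds; "tau": joint torques, N m; "tcp_pos": TCP position; "tcp_rot": TCP orientation; "contact_force": force on the tool from outside, world axes, zero at the start; "ft_torque": the same for the moment, N m; "finger_gap": opening from 0.0 (shut) to 1.0 (fully open); "gripper_force": force on a finger pad.
Only numpy, scipy, OpenCV 4.12 (cv2) and the standard library are available. Lean on these libraries where they do the work, as an engineer would, in place of code of your own. Each camera call takes 0.05 s, during which the arm holds its last target. There are 200 camera calls.

## Working session

There is one attempt and no reset: what is moved stays moved. The work goes in short steps, Python scripts to look and compute and a tool call to move; the robot and the scene stay as the last step left them, time stands still between calls to the robot, and variables do not carry over. Pictures are saved under pics/ and viewed, at most 10 in all, crops included, and the job is handed in when it is done.

Besides the shell and the picture viewer there is one more tool, called as a command line: name --pt "numbers of a row" for each row, then --argument value for the rest. carry_out: Moves the arm, as the interface text tells. Its arguments: {"type":"object","properties":{"plan":{"type":"array"},"hand":{"type":"number"},"grip_force":{"type":"number"}},"required":["plan"]}

```bash
mkdir -p pics
cat > h.py <<'E'
import numpy as np, cv2
from workcell import env
def world(s,u,v,d=None):
    K=s["intrinsics"];R=cv2.Rodrigues(np.array(s["rvec"],float))[0];t=np.array(s["tvec"],float).ravel()
    d=s["depth"][int(v),int(u)] if d is None else d
    return R.T@(np.linalg.inv(K)@np.array([u,v,1.])*d-t)
def at_z(s,u,v,z):
    R=cv2.Rodrigues(np.array(s["rvec"],float))[0];t=np.array(s["tvec"],float).ravel()
    c=-R.T@t; r=R.T@(np.linalg.inv(s["intrinsics"])@np.array([u,v,1.]))
    return c+r*(z-c[2])/r[2]
def proj(s,p):
    return cv2.projectPoints(np.array(p,float).reshape(-1,3),np.array(s["rvec"],float),np.array(s["tvec"],float),s["intrinsics"],None)[0].reshape(-1,2)
E
python3 - <<'E'
from h import *
for c in ["top","scene"]:
    s=env.snapshot(c); cv2.imwrite(f"pics/{c}0.png",s["pixels"][:,:,::-1])
    for q in ["power_unit","usb_charger","plug_timer","cover_a","switch_1"]:
        for r in env.find_in(c,q)[:5]:
            e=r["extent"]; print(c,q,round(r["conf"],2),np.round(e),np.round(world(s,e[0],e[1]),3))
print(env.get_obs())
E
```

```text
top power_unit 0.78 [277. 229. 135.  64.] [0.531 0.071 0.043]
top power_unit 0.3 [272. 217.  14.  16.] [0.56  0.084 0.078]
top usb_charger 0.75 [289. 241.  12.  17.] [0.498 0.039 0.049]
top usb_charger 0.7 [248. 210.  23.  11.] [0.579 0.146 0.088]
top usb_charger 0.63 [235. 171.  18.  19.] [0.692 0.181 0.053]
top usb_charger 0.55 [204. 276.  24.  21.] [0.412 0.266 0.055]
top plug_timer 0.58 [272. 216.  16.  13.] [0.564 0.084 0.079]
top cover_a 0.73 [318. 283.  19.  14.] [ 0.384 -0.037  0.019]
top cover_a 0.68 [318. 226.  18.  16.] [ 0.535 -0.04   0.056]
top cover_a 0.68 [294. 221.  16.  13.] [0.551 0.024 0.054]
top switch_1 0.61 [243. 232.  10.   7.] [0.525 0.162 0.049]
top switch_1 0.56 [291. 244.   7.  11.] [0.489 0.034 0.052]
top switch_1 0.53 [313. 249.  10.   9.] [ 0.475 -0.024  0.047]
scene power_unit 0.95 [293. 221. 122.  51.] [0.524 0.103 0.044]
scene usb_charger 0.74 [276. 268.  18.  30.] [0.401 0.287 0.038]
scene usb_charger 0.68 [269. 214.  17.  18.] [0.559 0.159 0.072]
scene usb_charger 0.55 [234. 215.  25.  26.] [0.666 0.194 0.042]
scene usb_charger 0.23 [278. 229.  13. 
[... 559 characters left out ...]
.   1.] [0.526 0.156 0.047]
{'t': 0.6, 'qpos': array([-7.26715109e+01,  1.50742687e+01, -2.76726380e+00,  7.21573096e+01,
       -7.99952730e-04,  8.11026012e+01]), 'qvel': array([-0.05679491, -0.1453216 , -0.02709955, -0.02117884, -0.03542407,
       -0.0549907 ]), 'tau': array([-1.01929607e-03, -6.37188292e+01,  3.84678769e+01,  9.95929659e-04,
       -8.77810021e-05, -2.30801234e-06]), 'tcp_pos': array([ 0.23200347, -0.47096752,  0.23128134]), 'tcp_rot': array([1.79998980e+02, 9.69413966e-04, 2.62258879e+01]), 'contact_force': array([ 0.38859796, -1.1042367 , -0.236794  ]), 'ft_torque': array([ 0.03603024, -0.01362069,  0.05479436]), 'gripper_force': 0.0, 'finger_gap': 1.0001877935309729}
```

Run:
```python
import cv2
a=cv2.imread("pics/top0.png")[150:310,170:370]; b=cv2.imread("pics/scene0.png")[170:290,200:400]
cv2.imwrite("pics/topc.png",cv2.resize(a,None,fx=3.7,fy=3.7,interpolation=cv2.INTER_CUBIC))
cv2.imwrite("pics/scenec.png",cv2.resize(b,None,fx=4,fy=4,interpolation=cv2.INTER_CUBIC))
```

```text
(no output)
```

View pics/topc.png

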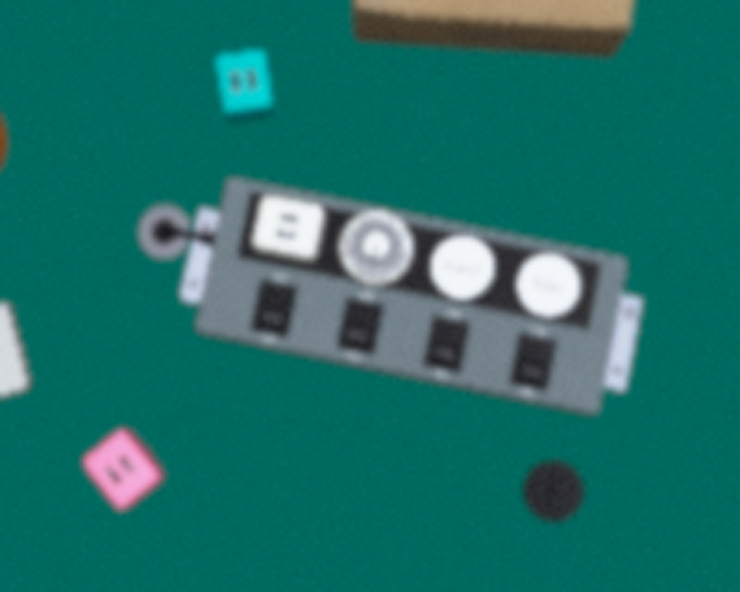

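View pics/scenec.png

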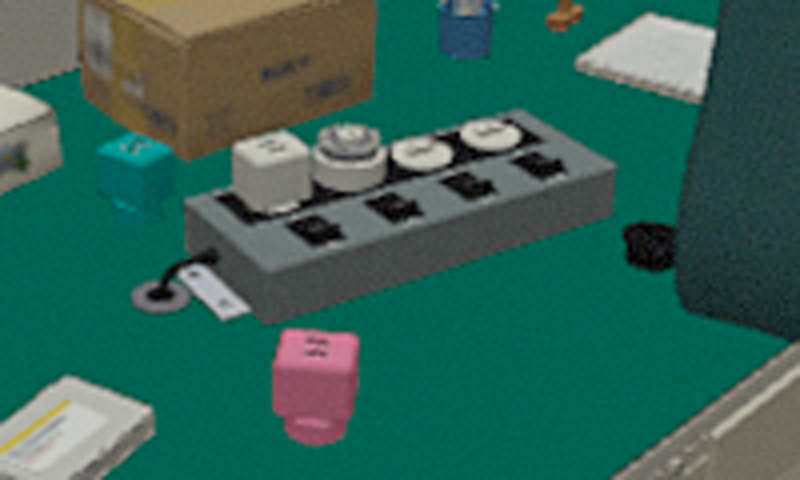

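View pics/scene0.png

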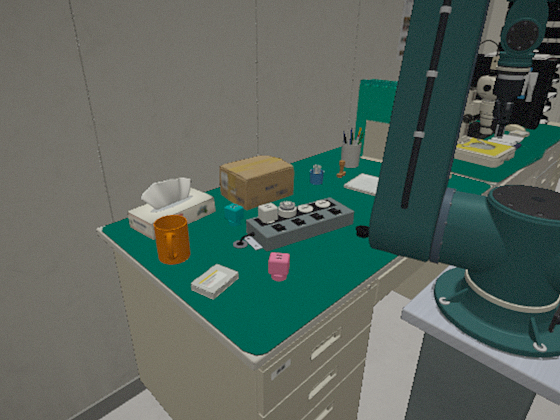

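The charger (white, top crop at ~(287,226)) is in the leftmost socket, which is socket 1. The timer is in 2 and the covers in 3 and 4. The pink and turquoise look-alikes stand on the desk. Next I'll fit the unit's pose.

```bash
cat > fit.py <<'E'
from h import *
def fit(s):
    K=s["intrinsics"];R=cv2.Rodrigues(np.array(s["rvec"],float))[0];t=np.array(s["tvec"],float).ravel()
    v,u=np.mgrid[:420,:560]; d=s["depth"]
    P=((np.stack([u,v,np.ones_like(u)],-1)@np.linalg.inv(K).T)*d[...,None]-t)@R
    m=(abs(P[...,2]-.045)<.012)&(d>0)&(abs(P[...,0]-.53)<.16)&(abs(P[...,1]-.06)<.21)
    m=cv2.morphologyEx(m.astype(np.uint8),cv2.MORPH_OPEN,np.ones((3,3)))
    m=cv2.morphologyEx(m,cv2.MORPH_CLOSE,np.ones((9,9)))
    n,l,st,_=cv2.connectedComponentsWithStats(m); k=1+np.argmax(st[1:,4])
    vv,uu=np.nonzero(l==k); Q=np.array([at_z(s,a,b,.045)[:2] for a,b in zip(uu,vv)])
    return cv2.minAreaRect((Q*1000).astype(np.float32))
E
python3 - <<'E'
from fit import *
s=env.snapshot("top"); r=fit(s); print(r)
c=np.array(r[0])/1000; box=cv2.boxPoints(r)/1000
e=[box[i]-box[i-1] for i in range(4)]; L=max(e,key=np.linalg.norm); L=L*np.sign(L[1]); ya=np.arctan2(-L[0],L[1]); print("yaw",np.degrees(ya))
U=lambda x,y,z:np.array([*(c+[x*np.cos(ya)-y*np.sin(ya),x*np.sin(ya)+y*np.cos(ya)]),z])
for n,p in dict(sock1=(.027,.096,.086),sock3=(.027,-.032,.055),sock4=(.027,-.096,.055),sw1=(-.03,.096,.049),sw4=(-.03,-.096,.049),end1=(-.043,.096,.054)).items(): print(n,np.round(U(*p),4),proj(s,U(*p)).round(1))
im=cv2.resize(s["pixels"][:,:,::-1],None,fx=4,fy=4,interpolation=cv2.INTER_CUBIC)
for x,y,z in [(sx,sy,.045) for sx in(-.058,.058) for sy in(-.15,.15)]+[(-.03,y,.049) for y in(.096,.032,-.032,-.096)]+[(-.043,.096,.054),(.027,.096,.086),(.027,-.032,.055)]:
    q=proj(s,U(x,y,z))[0]*4+2; cv2.circle(im,tuple(int(i) for i in q),3,(0,0,255),-1)
cv2.imwrite("pics/fit.png",im[720:1120,780:1420])
E
```

```text
((531.3680419921875, 60.90624237060547), (298.71240234375, 115.83717346191406), 76.92639923095703)
yaw -13.073601
sock1 [0.5794 0.1483 0.086 ] [[247.1 210.3]]
sock3 [0.5504 0.0236 0.055 ] [[294.5 221.2]]
sock4 [ 0.536  -0.0387  0.055 ] [[318. 226.]]
sw1 [0.5239 0.1612 0.049 ] [[243.4 232.5]]
sw4 [ 0.4804 -0.0258  0.049 ] [[313.7 247. ]]
end1 [0.5112 0.1641 0.054 ] [[242.2 237.2]]
```

View pics/fit.png

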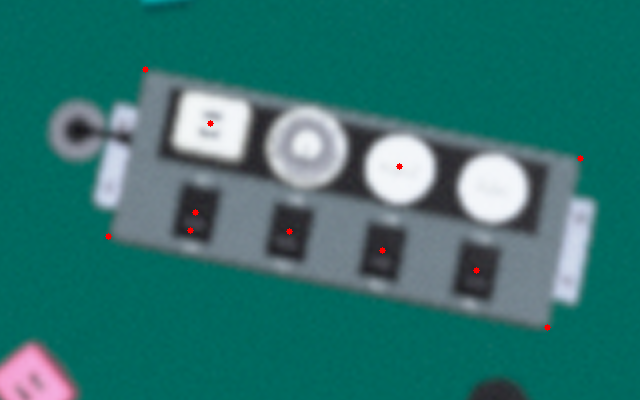

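The fit matches the picture: the corner dots sit on the unit's corners and the switch dots on the rockers. I'll shut the hand, turn, and travel over at the present height.

carry_out --pt "0 0 0 0.915" --pt "0 0 0 0.915" --pt "0 0 0 0.915" --pt "0 0 0 0.915" --pt "0 0 0 0.915" --pt "0.18 -0.95 0 0" --pt "0.18 -0.95 0 0" --pt "0.18 -0.95 0 0" --pt "0.18 -0.95 0 0" --pt "0.18 -0.95 0 0" --pt "0.18 -0.95 0 0" --pt "0.18 -0.95 0 0" --pt "0.18 -0.95 0 0" --pt "0.18 -0.95 0 0" --pt "0.18 -0.95 0 0" --pt "0.18 -0.95 0 0" --pt "0.18 -0.95 0 0" --pt "0.18 -0.95 0 0" --pt "0.18 -0.95 0 0" --pt "0.18 -0.95 0 0" --hand 0

```text
t: 3.15
tcp_pos: [0.3495, -0.2044, 0.2313]
tcp_rot: [180.0, -0.0, -13.1]
contact_force: [0.4, -0.2, 0.3]
finger_gap: 0.003
gripper_force: 0.0
```

carry_out --pt "0.18 -0.95 0 0" --pt "0.18 -0.95 0 0" --pt "0.18 -0.95 0 0" --pt "0.18 -0.95 0 0" --pt "0.18 -0.95 0 0" --pt "0.18 -0.95 0 0" --pt "0.18 -0.95 0 0" --pt "0.18 -0.95 0 0" --pt "0.18 -0.95 0 0" --pt "0.18 -0.95 0 0" --pt "0.18 -0.95 0 0" --pt "0.18 -0.95 0 0" --pt "0.18 -0.95 0 0" --pt "0.18 -0.95 0 0" --pt "0.18 -0.95 0 0" --pt "0.18 -0.95 0 0" --pt "0.18 -0.95 0 0" --pt "0.18 -0.95 0 0" --pt "0.18 -0.95 0 0" --pt "0.18 -0.95 0 0"

```text
t: 5.65
tcp_pos: [0.4801, 0.054, 0.2374]
tcp_rot: [-175.7, 0.0, -5.8]
contact_force: [-0.5, 0.4, 0.6]
finger_gap: -0.005
gripper_force: 0.0
```

Run:
```python
from h import *
o=env.get_obs()
for k in ["t","qpos","qvel","tau","tcp_pos","tcp_rot","contact_force"]: print(k,np.round(o[k],2 if k!="tcp_pos" else 4))
s=env.snapshot("scene"); cv2.imwrite("pics/s1.png",cv2.resize(s["pixels"][100:400,200:560,::-1],None,fx=2.2,fy=2))
```

```text
t 5.65
qpos [ -5.85  10.48  -8.13  71.42   4.32 179.94]
qvel [6.29 3.81 6.27 2.45 3.55 0.02]
tau [ -1.39 -56.92  37.75  -0.17   0.14   0.  ]
tcp_pos [0.4801 0.054  0.2374]
tcp_rot [-1.7568e+02  3.0000e-02 -5.7900e+00]
contact_force [-0.48  0.38  0.61]
```

View pics/s1.png

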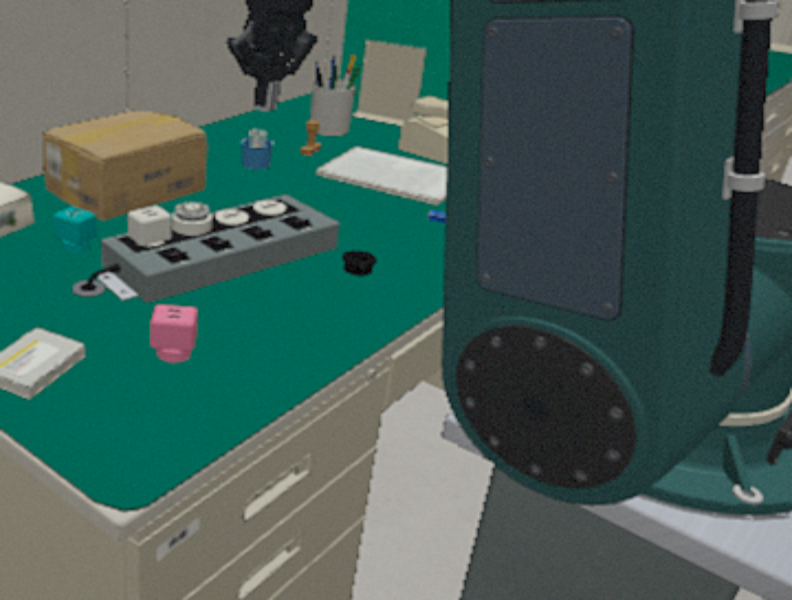

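Nothing is touched. Joint 6 reached its 180° limit, so I'll use the half-turned tool orientation instead (yaw ≈ 167°).

carry_out --pt "0 0 0 -1" --pt "0 0 0 -1" --pt "0 0 0 -1" --pt "0 0 0 -1" --pt "0 0 0 -1" --pt "0 0 0 -1" --pt "0 0 0 -1" --pt "0 0 0 -1" --pt "0 0 0 -1" --pt "0 0 0 -1" --pt "0 0 0 -1" --pt "0 0 0 -1" --pt "0 0 0 -1" --pt "0 0 0 -1" --pt "0 0 0 -1" --pt "0 0 0 -1" --pt "0 0 0 -1" --pt "0 0 0 -1" --pt "0 0 0 -1" --pt "0 0 0 -1"

```text
t: 8.2
tcp_pos: [0.4799, 0.0536, 0.2374]
tcp_rot: [175.8, -0.6, 166.4]
contact_force: [0.6, -0.7, 0.9]
finger_gap: 0.002
gripper_force: 0.0
```

Run:
```python
from h import *
o=env.get_obs()
for k in ["t","qpos","qvel","tcp_pos","tcp_rot","contact_force"]: print(k,np.round(o[k],2 if k!="tcp_pos" else 4))
```

```text
t 8.2
qpos [-5.89 10.45 -8.18 71.4   4.29  7.77]
qvel [-2.000e-02 -9.000e-02 -2.000e-02  0.000e+00 -8.000e-02 -6.831e+01]
tcp_pos [0.4799 0.0536 0.2374]
tcp_rot [175.75  -0.61 166.35]
contact_force [ 0.64 -0.67  0.91]
```

```bash
cat > go.py <<'E'
from h import *; import sys
from scipy.spatial.transform import Rotation as Ro
o=env.get_obs(); R=Ro.from_euler("xyz",o["tcp_rot"],degrees=True).as_matrix()
T=np.array([float(a) for a in sys.argv[1:4]]); print("tool z",R[:,2].round(3)); print("units",(R.T@(T-o["tcp_pos"])/.02).round(2)); print("1mm down",(R.T@[0,0,-1]*.05).round(4))
E
python3 go.py .5112 .1641 .12
```

```text
tool z [ 0.007  0.075 -0.997]
units [-0.28  5.29  6.28]
1mm down [-0.0005 -0.0037  0.0499]
```

carry_out --pt "-0.035 0.66 0.785 0" --pt "-0.035 0.66 0.785 0" --pt "-0.035 0.66 0.785 0" --pt "-0.035 0.66 0.785 0" --pt "-0.035 0.66 0.785 0" --pt "-0.035 0.66 0.785 0" --pt "-0.035 0.66 0.785 0" --pt "-0.035 0.66 0.785 0" --pt "0 0 0 0" --pt "0 0 0 0"

```text
t: 9.45
tcp_pos: [0.5117, 0.1636, 0.1201]
tcp_rot: [175.8, -0.6, 166.1]
contact_force: [0.4, 0.3, 0.3]
finger_gap: -0.003
gripper_force: 0.0
```

```bash
python3 go.py .5112 .1641 .060
python3 - <<'E'
from h import *
print(env.get_obs()["tcp_pos"], env.get_obs()["qpos"].round(1))
s=env.snapshot("scene"); cv2.imwrite("pics/s2.png",cv2.resize(s["pixels"][130:290,200:400,::-1],None,fx=3.7,fy=3.7,interpolation=cv2.INTER_CUBIC))
E
```

```text
tool z [ 0.007  0.074 -0.997]
units [-0.  -0.2  3. ]
1mm down [-0.0005 -0.0037  0.0499]
[0.51168721 0.1635977  0.12009875] [  6.8  18.7 -15.6  54.8   4.2  20.8]
```

View pics/s2.png

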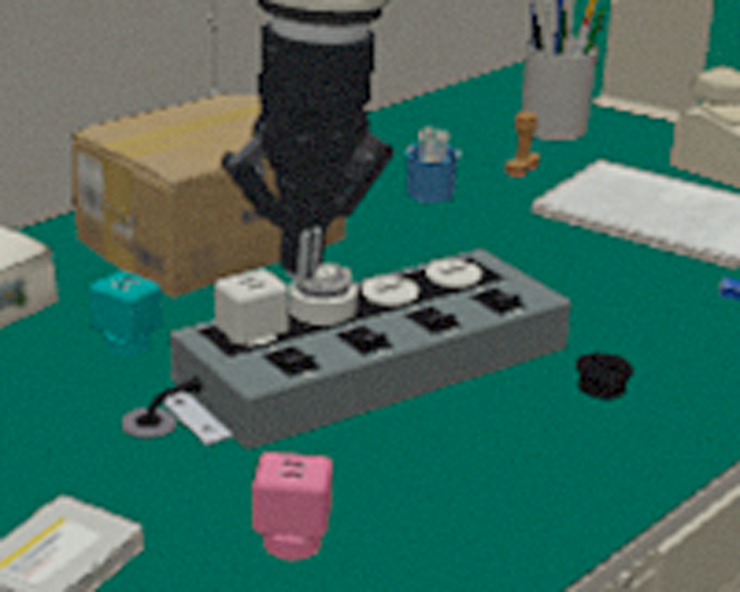

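Run:
```python
from h import *
p=env.get_obs()["tcp_pos"]; s=env.snapshot("scene"); print(p,proj(s,p), proj(s,[.5112,.1641,.054]),proj(s,[.5794,.1483,.086]))
for u,v in[(282,198),(284,201),(286,196),(281,194)]: print(u,v,world(s,u,v).round(3))
r=env.find_in("scene","switch_1"); print([(x["conf"],np.round(x["extent"])) for x in r])
t=env.snapshot("top"); print(proj(t,p)); cv2.imwrite("pics/t2.png",cv2.resize(t["pixels"][150:310,170:370,::-1],None,fx=3.7,fy=3.7,interpolation=cv2.INTER_CUBIC))
```

```text
[0.5118118  0.16347759 0.12032127] [[280.60127434 203.90800164]] [[280.26039355 226.60645941]] [[266.87858245 205.81934161]]
282 198 [0.502 0.169 0.142]
284 201 [0.5   0.163 0.133]
286 196 [0.502 0.154 0.143]
281 194 [0.505 0.169 0.152]
[(0.38, array([317., 215.,  10.,   8.])), (0.38, array([335., 210.,   6.,   5.]))]
[[240.83325184 235.4915955 ]]
```

View pics/t2.png

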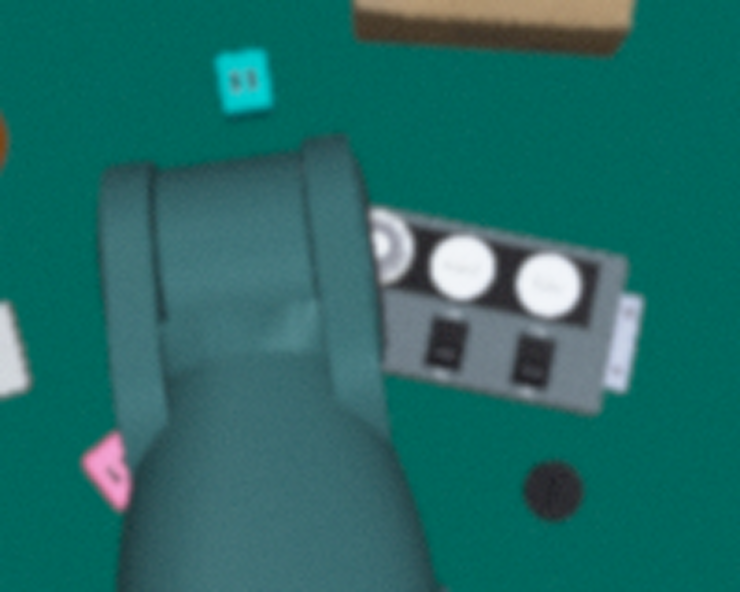

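The projected TCP falls on the fingertips in the scene view (282,204), so they are above switch 1's outer end. The top view is blocked by the arm. Descending.

carry_out --pt "0 -0.04 0.6 0" --pt "0 -0.04 0.6 0" --pt "0 -0.04 0.6 0" --pt "0 -0.04 0.6 0" --pt "0 -0.04 0.5 0" --pt "0 0 0 0" --pt "0 0 0 0"

```text
t: 10.52
tcp_pos: [0.5113, 0.1642, 0.062]
tcp_rot: [175.7, -0.6, 166.1]
contact_force: [0.1, 0.8, 0.8]
finger_gap: -0.002
gripper_force: 0.0
```

carry_out --pt "0 0 0.05 0" --pt "0 0 0.05 0" --pt "0 0 0.05 0" --pt "0 0 0.05 0" --pt "0 0 0.05 0" --pt "0 0 0 0"

```text
t: 11.28
tcp_pos: [0.5111, 0.1645, 0.0567]
tcp_rot: [175.8, -0.6, 166.1]
contact_force: [0.0, 0.3, 0.1]
finger_gap: -0.002
gripper_force: 0.0
```

carry_out --pt "0 0 0.05 0" --pt "0 0 0.05 0" --pt "0 0 0.05 0" --pt "0 0 0 0"

```text
t: 11.78
tcp_pos: [0.5107, 0.1648, 0.0537]
tcp_rot: [175.8, -0.7, 166.1]
contact_force: [-3.1, -0.1, 3.6]
finger_gap: -0.002
gripper_force: 1.9
```

carry_out --pt "0 0 0.05 0" --pt "0 0 0.05 0" --pt "0 0 0 0"

```text
t: 12.15
tcp_pos: [0.5112, 0.1649, 0.0516]
tcp_rot: [175.8, -0.6, 166.1]
contact_force: [-0.6, 0.9, -0.3]
finger_gap: -0.0
gripper_force: 0.0
```

The force rose to 3.6 N, then dropped to zero, so the rocker has snapped over. Withdrawing.

carry_out --pt "0 0 -0.3 0" --pt "0 0 -0.6 0" --pt "0 0 -0.9 0" --pt "0 0 -0.9 0" --pt "0 0 -0.9 0" --pt "0 0 -0.9 0" --pt "0 0 -0.9 0" --pt "0 0 -0.9 0" --pt "0 0 -0.9 0" --pt "0 -0.95 0 0" --pt "0 -0.95 0 0" --pt "0 -0.95 0 0" --pt "0 -0.95 0 0" --pt "0 -0.95 0 0" --pt "0 -0.95 0 0" --pt "0 -0.95 0 0" --pt "0 -0.95 0 0" --pt "0 -0.95 0 0" --pt "0 -0.95 0 0" --pt "0 0 0 0"

```text
t: 14.65
tcp_pos: [0.4636, -0.031, 0.1809]
tcp_rot: [175.8, -0.7, 165.9]
contact_force: [-0.1, 0.2, 0.5]
finger_gap: -0.0
gripper_force: 0.0
```

carry_out --pt "0 -0.95 0 0" --pt "0 -0.95 0 0" --pt "0 -0.95 0 0" --pt "0 -0.95 0 0" --pt "0 -0.95 0 0" --pt "0 -0.95 0 0" --pt "0 0 0 0" --pt "0 0 0 0"

```text
t: 15.65
tcp_pos: [0.4368, -0.1394, 0.1728]
tcp_rot: [175.7, -0.6, 166.1]
contact_force: [0.0, -0.1, 0.4]
finger_gap: 0.006
gripper_force: 0.0
```

Run:
```python
from h import *
o=env.get_obs(); print(o["t"],o["tcp_pos"],o["contact_force"])
s=env.snapshot("scene"); a=s["pixels"][180:255,230:350,::-1]; b=cv2.imread("pics/scene0.png")[180:255,230:350]
t=env.snapshot("top"); c=t["pixels"][195:265,220:340,::-1]; d=cv2.imread("pics/top0.png")[195:265,220:340]
f=lambda i:cv2.resize(i,(400,260),interpolation=cv2.INTER_CUBIC)
cv2.imwrite("pics/end.png",np.vstack([np.hstack([f(b),f(a)]),np.hstack([f(d),f(c)])]))
```

```text
15.65 [ 0.43679694 -0.13943162  0.17282372] [ 0.02921027 -0.13128791  0.37173248]
```

View pics/end.png

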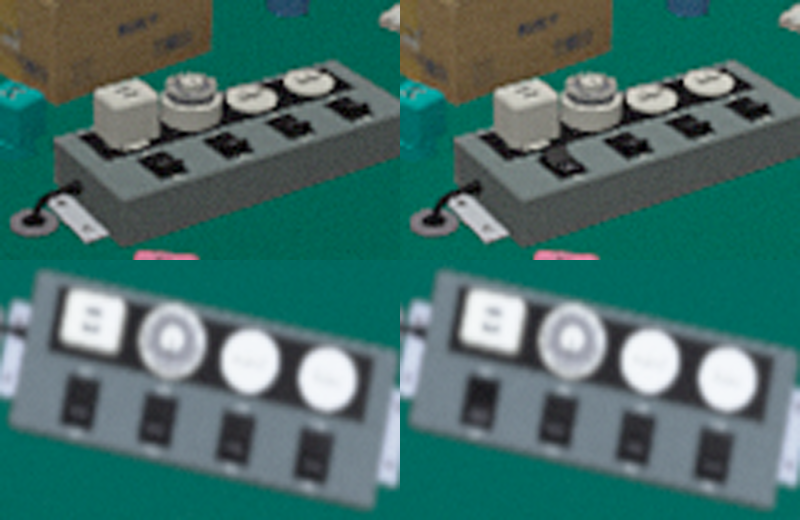

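The before/after views show only rocker 1 tipped the other way (upper right panel, ~(562,162)). The charger, timer, covers and other rockers have not changed.

```bash
python3 -c "
from workcell import env
print(env.close_job())"
```

```text
the job is handed in; nothing more can be done
None
```

Switch 1, the USB charger's socket, is pressed over to off; the other three switches stay on, nothing else visibly moved, the arm is withdrawn, and the job is handed in at about 16 s.

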